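# Sort the loose fitting-up hardware on the welding bench

## Task

Clear up after the fitting job: put both steel wedges in the rectangular metal tray, both hexagon nuts in the round metal pan, and the steel angle cleat in the plywood box. Each piece must end lying flat on the floor of its tray, the same way up as it lies now, none on top of another; set the pieces down, do not drop or toss them. Do not shift the tape measure or the magnet that lie among them.

Things in the scene. Friction and masses are not known exactly. Their poses are not given: they have to be found in the camera images.
- long_wedge: The longer wedge: bare steel fitting-up wedge, 95 mm long, 26 mm wide with upright parallel sides, lying flat on the bench; its height slopes evenly from 24 mm at the thick end (own -x) to 8 mm at the thin end (own +x). Origin: centre of the underside; x along the length, z up. About 300 g. Best gripped across its 26 mm width, at or slightly to the thick side of the middle.
- short_wedge: The shorter wedge: bare steel fitting-up wedge, 70 mm long, 26 mm wide with upright parallel sides, lying flat on the bench; its height slopes evenly from 24 mm at the thick end (own -x) to 8 mm at the thin end (own +x). Origin: centre of the underside; x along the length, z up. About 220 g. Best gripped across its 26 mm width, at or slightly to the thick side of the middle.
- large_nut: The larger nut: bare steel hexagon nut, 46 mm across flats (53 mm across corners), 24 mm high, open bore 29 mm, lying flat. Origin: centre of the underside; z up along the bore; flats face own +x and -x and every 60 degrees from there. About 220 g.
- small_nut: The smaller nut: bare steel hexagon nut, 36 mm across flats (42 mm across corners), 19 mm high, open bore 22 mm, lying flat. Origin: centre of the underside; z up along the bore; flats face own +x and -x and every 60 degrees from there. About 110 g.
- angle_cleat: Short piece of bare steel angle (L section), 50 mm (own x) by 44 mm (own y) in plan and 50 mm high, both legs 8 mm thick. It sits on one leg; the other leg stands upright along the edge at own -x (the leg's mid-plane is at x = -21 mm, from z = 8 to 50 mm, 44 mm wide along y). Origin: centre of the underside of the 50 x 44 mm outline, z up. About 250 g. Easily pinched across the 8 mm upright leg.
- steel_tray: Rectangular bare-metal tray for the wedges, fixed to the bench: outside 170 mm (own x) by 150 mm (own y), rim 25 mm above the bench, walls and floor 5 mm thick (inside 160 x 140 mm, inner floor 5 mm above the bench). Origin: centre of the underside; z up.
- round_pan: Round bare-metal pan for the nuts, fixed to the bench: outside diameter 156 mm at the foot and 160 mm at the rim, rim 24 mm above the bench, wall 4 mm, inner floor 5 mm above the bench and about 148 mm across. Origin: centre of the underside; z up.
- wood_box: Square plywood box for the angle cleat, fixed to the bench: outside 130 x 130 mm, rim 35 mm above the bench, walls and floor 8 mm thick (inside 114 x 114 mm, inner floor 8 mm above the bench). Origin: centre of the underside; z up.
- tape: Bystander to leave alone: small black pocket tape measure with a yellow disc on top, 40 x 36 mm, 26 mm high, loose. Origin: centre of the underside.
- magnet: Bystander to leave alone: red round holding magnet, 42 mm diameter and 16 mm high with a 14 mm dark stud on top to 32 mm, loose. Origin: centre of the underside.
Mind the look-alikes: they are no part of the job. What is shaped like the large_nut but purple is not meant.

How it is judged:
At the end, for the whole second after the job is handed in: Both wedges lie flat on the inner floor of the rectangular tray, both nuts on that of the round pan and the cleat on that of the plywood box: each wholly inside the walls, the right way up (within 0.1 rad of level), its underside within about 5 mm of the inner floor, released and at rest (x of long_wedge in the frame of steel_tray between -0.07 and 0.07 m and y of long_wedge in the frame of steel_tray between -0.066 and 0.066 m and z of long_wedge in the frame of steel_tray between 0 and 0.01 m and angle between each of long_wedge, short_wedge, large_nut, small_nut, angle_cleat's own z axis and vertical below 0.1 rad and x of short_wedge in the frame of steel_tray between -0.07 and 0.07 m and y of short_wedge in the frame of steel_tray between -0.066 and 0.066 m and z of short_wedge in the frame of steel_tray between 0 and 0.01 m and horizontal distance between each of large_nut, small_nut and round_pan below 0.06 m and z of large_nut in the frame of round_pan between 0 and 0.01 m and z of small_nut in the frame of round_pan between 0 and 0.01 m and x of angle_cleat in the frame of wood_box between -0.045 and 0.045 m and y of angle_cleat in the frame of wood_box between -0.045 and 0.045 m and z of angle_cleat in the frame of wood_box between 0 and 0.014 m and linear speed of each of long_wedge, short_wedge, large_nut, small_nut, angle_cleat below 0.02 m/s and angular speed of each of long_wedge, short_wedge, large_nut, small_nut, angle_cleat below 0.2 rad/s); the robot touches nothing.
It fails at once if the tape measure is shifted more than 20 mm (distance of tape from where it was at the start of the episode above 0.02 m).
It fails at once if the magnet is shifted more than 20 mm (distance of magnet from where it was at the start of the episode above 0.02 m).
It fails at once if a piece is dropped or tossed: it moves faster than 0.9 m/s while the fingers do not touch it (a fall of about 40 mm) ((contact force between long_wedge and the fingers below 0.02 N and linear speed of long_wedge above 0.9 m/s) or (contact force between short_wedge and the fingers below 0.02 N and linear speed of short_wedge above 0.9 m/s) or (contact force between large_nut and the fingers below 0.02 N and linear speed of large_nut above 0.9 m/s) or (contact force between small_nut and the fingers below 0.02 N and linear speed of small_nut above 0.9 m/s) or (contact force between angle_cleat and the fingers below 0.02 N and linear speed of angle_cleat above 0.9 m/s)).
It also fails if it takes over 122 s, if anything falls off the work surface, if the arm or the gripper's body presses on something with over 40 N, if the wrist force passes 120 N, or if a joint passes its speed limit or range.

## Robot

A 6-joint arm with a two-finger parallel gripper is mounted at the origin on the work surface. World frame = base frame: x ahead of the robot, y to its left, z up, the work surface at z = 0. Lengths are in m, angles in rad, forces in N, time in s.
With the tool pointing down it reaches from about 0.3 to 0.75 m from the base axis. Payload 8.5 kg.
Tool frame: the origin (TCP) lies at the very end of the fingers, on their centre line; the grasp point (between the pads) lies 19 mm behind it; z points along the fingers, y is the direction in which the jaws open and shut (so a half turn about z gives the same grasp; the last joint's range is limited). The gripper opens to 85 mm and grips with 20 to 120 N. Pads are 22 mm wide; open, the fingers measure 114 mm over their backs; the gripper's body (76 mm by 85 mm) begins 54 mm behind the grasp point. The pads swing forward as they close: fully open they stand 13 mm farther back than shut.
Start: joints at [1.134, 0.381, 1.297, -0, 1.464, -0.215], TCP at [0.121, 0.537, 0.231] pointing down, gripper open.
Joint ranges: [-3.11, 3.11], [-0.89, 2.33], [0.22, 2.48], [-1.42, 4.56], [0.17, 2.85], [-2.88, 2.88]. Speed limits (rad/s): [2.39, 2.39, 3.14, 3.14, 3.14, 3.14].

## Interface

Orientations are given as a 3x3 rotation matrix whose columns are the frame's x, y, z axes.
In Python, from bench import get_state, cams, job gives the robot as it stands.
- The arm moves only by the tool play_rows, never from a script. Its argument "rows" is a list of rows, each a list of 7 numbers: the closure in counts, from 0 (fully open) to 255 (shut), then the shift along the tool's x, y, z in m, then the turn, a rotation vector about the tool's x, y, z in degrees. A call has 1 to 12 rows; each row is the pose to reach, as a shift and turn from the pose commanded when the call began, along the tool's axes at that moment; what a row does not reach only later rows make up. A row lasts 1/10 s, in which the tool goes at most 50 mm and 8.59 degrees, less where a joint would pass 70% of its speed; a pose out of reach is approached as far as the arm can. A call with a gripper value outside its range is refused whole. The fingers move at their own pace and stop on an object; the grip force is fixed at half the most. Time passes only in rows, so rows that repeat a pose let the fingers close. It gives the time, the measured TCP pose, the force and the opening at its end, in the units of the state.
- get_state(): the state, without advancing time (a new reading comes with each control period).
- cams.get_image(name): name is "scene" or "top" or "wrist"; returns a dict with "pixels" (480x640x3 uint8, blue, green, red), "z_map" (480x640 float32, m along the optical axis (not along the pixel's ray), 0 where there is no reading), "fx", "fy", "cx", "cy" (pixels), "pose" (4x4, takes a point from camera to world coordinates). Camera axes: x right, y down, z forward; pixel columns grow to the right and rows downward; lengths in m; the calibration is good to about 2 mm. The wrist camera is an equidistant fisheye: a pixel r from the principal point sees the ray r / f radians off the axis. A picture is of the moment at which its call begins.
- job.close_job(): hands the job in, once; it reports no verdict.
Trained networks look in a picture, given as the dict that the camera call returned (one of the last four; its "shot" number tells which), for a name from the list of things; names that differ only in an ending like _2 or _b are one class to them, and where a whole thing is asked for, a point or a joint stands for the part that bears it (a point fixed in the world has none). Each returns a list of dicts, best first, with "score" (0 to 1); they miss things now and then, are a little off and sometimes report something else, mostly with a low value. They report only what shows in the picture. A call takes as long as a camera call. They do not tell look-alikes from the thing itself.
- cams.masks_of(query, picture): "mask" (480x640 bool, what is visible of it) and "location" ([column, row] in pixels, amid what is visible of it).
- cams.spot_point(query, picture): "location" ([column, row] in pixels: a listed point, or the origin of a listed thing).
The state is a dict: "time": time; "qpos": joint angles; "qvel": joint speeds; "joint_torque": joint torques, N m; "eef_pos": TCP position; "tool_rot": TCP orientation; "ft_force": force on the tool from outside, world axes, zero at the start; "wrist_torque": the same for the moment, N m; "width": finger opening in m.
Only numpy, scipy, OpenCV 4.12 (cv2) and the standard library are available. Lean on these libraries where they do the work, as an engineer would, in place of code of your own. Each camera call takes 0.05 s, during which the arm holds its last target. There are 200 camera calls.

## Working session

There is one attempt and no reset: what is moved stays moved. The work goes in short steps, Python scripts to look and compute and a tool call to move; the robot and the scene stay as the last step left them, time stands still between calls to the robot, and variables do not carry over. Pictures are saved under pics/ and viewed, about 12 in all and at most 16, crops included, and the job is handed in when it is done.

Besides the shell and the picture viewer there is one more tool, called by a JSON object that holds its "api" and its "payload". play_rows: Moves the arm, as the interface text tells. Its arguments: {"type":"object","properties":{"rows":{"type":"array"}},"required":["rows"]}

```bash
mkdir -p pics; cat > h.py <<'E'
import numpy as np, cv2
from bench import get_state, cams, job
def world(im,mask_or_uv):
    z=im['z_map']
    v,u=np.where(mask_or_uv); d=z[v,u]; k=d>0; u,v,d=u[k],v[k],d[k]
    P=np.stack([(u-im['cx'])/im['fx']*d,(v-im['cy'])/im['fy']*d,d,np.ones_like(d)])
    return (im['pose']@P)[:3].T
N=["long_wedge","short_wedge","large_nut","small_nut","angle_cleat","steel_tray","round_pan","wood_box","tape","magnet"]
E
python3 - <<'E'
from h import *
s=get_state(); print(s['time'],s['eef_pos'],s['tool_rot'],s['width'])
for c in ['top','scene']:
    im=cams.get_image(c); cv2.imwrite(f'pics/{c}0.png',im['pixels'])
    print(c,im['pose'].round(3).tolist(),im['fx'])
    for n in N:
        for r in cams.masks_of(n,im)[:3]:
            p=world(im,r['mask']); 
            if len(p)==0: continue
            zt=np.percentile(p[:,2],95); t=p[p[:,2]>zt-.004]
            (cx,cy),wh,a=cv2.minAreaRect((p[:,:2]*1000).astype(np.float32))
            print(n,round(r['score'],2),np.round(r['location']),len(p),'ctr',round(cx),round(cy),'wh',np.round(wh),round(a),'ztop',zt.round(3),'topmean',(t.mean(0)*1000).round())
E
```

```text
0.0 [0.12086002 0.53623665 0.23072855] [[-9.75495276e-01  2.20019451e-01 -6.38050098e-04]
 [ 2.20020126e-01  9.75494437e-01 -1.32203481e-03]
 [ 3.31540949e-04 -1.43002257e-03 -9.99998923e-01]] 0.08522008267140813
top [[0.014, -0.989, 0.149, 0.227], [-1.0, -0.014, -0.0, 0.003], [0.002, -0.149, -0.989, 1.471], [0.0, 0.0, 0.0, 1.0]] 587.4556939125049
long_wedge 0.8 [376. 246.] 480 ctr 451 -154 wh [100.  34.] 49 ztop 0.024 topmean [ 468. -132.   23.]
short_wedge 0.61 [403. 174.] 324 ctr 639 -226 wh [74. 31.] 83 ztop 0.025 topmean [ 635. -245.   24.]
large_nut 0.81 [270. 167.] 253 ctr 642 131 wh [47. 49.] 85 ztop 0.029 topmean [643. 133.  28.]
large_nut 0.64 [245. 245.] 250 ctr 440 165 wh [51. 51.] 8 ztop 0.029 topmean [438. 165.  27.]
large_nut 0.6 [180. 320.] 270 ctr 244 343 wh [50. 46.] 50 ztop 0.029 topmean [243. 342.  27.]
small_nut 0.47 [216. 169.] 147 ctr 637 253 wh [35. 37.] 16 ztop 0.024 topmean [637. 256.  22.]
angle_cleat 0.79 [313. 250.] 392 ctr 438 1 wh [51. 47.] 34 ztop 0.051 topmean [454.  15.  51.]
steel_tray 0.93 [167. 246.] 4236 ctr 447 377 wh [177. 162.] 4 ztop 0.026 to
[... 1097 characters left out ...]
0.025 topmean [632. 369.  24.]
small_nut 0.78 [484. 259.] 362 ctr 637 255 wh [43. 41.] 21 ztop 0.02 topmean [639. 256.  19.]
angle_cleat 0.86 [326. 259.] 556 ctr 427 22 wh [50. 94.] 35 ztop 0.05 topmean [458.  14.  50.]
steel_tray 0.57 [454. 187.] 3837 ctr 434 391 wh [195. 190.] 4 ztop 0.025 topmean [452. 372.  24.]
round_pan 0.98 [138. 370.] 7297 ctr 455 -384 wh [158. 181.] 86 ztop 0.024 topmean [ 467. -389.   23.]
wood_box 0.85 [384. 310.] 5429 ctr 604 22 wh [157. 157.] 90 ztop 0.035 topmean [621.   7.  34.]
tape 0.74 [419. 242.] 372 ctr 534 183 wh [35. 55.] 6 ztop 0.028 topmean [535. 175.  26.]
magnet 0.77 [271. 329.] 475 ctr 531 -172 wh [48. 42.] 39 ztop 0.032 topmean [ 533. -171.   32.]
```

View pics/top0.png

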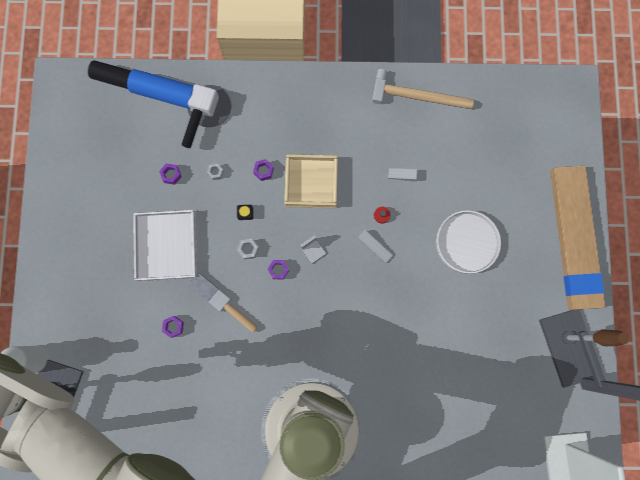

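View pics/scene0.png

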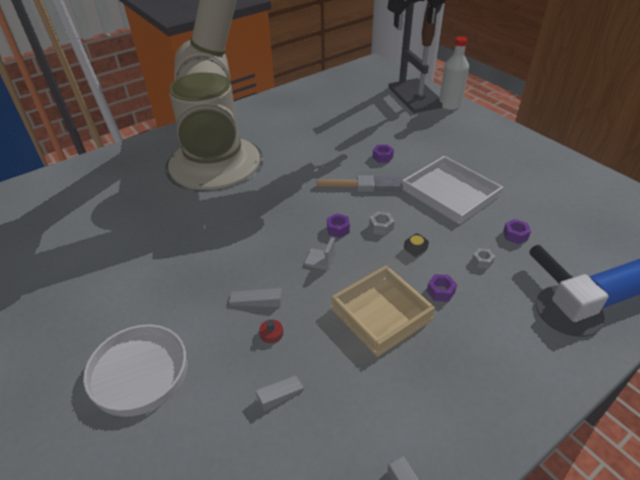

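Top and scene agree: grey nuts at (247,248) and (215,171) px in the top view, and the purple ones are decoys. Next I'll fit the poses by silhouette in both pictures.

```bash
cat > fit.py <<'E'
from h import *
from scipy.optimize import minimize
def hexn(r,h):
    a=np.deg2rad(30+60*np.arange(6)); R=r/np.cos(np.pi/6)
    return [np.array([[R*np.cos(t),R*np.sin(t),z] for t in a for z in (0,h)])]
def box(x0,x1,y0,y1,z0,z1): return np.array([[x,y,z] for x in(x0,x1) for y in(y0,y1) for z in(z0,z1)])
def wedge(L):
    b=box(-L/2,L/2,-.013,.013,0,.024); b[(b[:,0]>0)&(b[:,2]>0),2]=.008; return [b]
M=dict(long_wedge=wedge(.095),short_wedge=wedge(.07),large_nut=hexn(.023,.024),small_nut=hexn(.018,.019),
 angle_cleat=[box(-.025,.025,-.022,.022,0,.008),box(-.025,-.017,-.022,.022,0,.05)])
G=dict(long_wedge=(.453,-.152),short_wedge=(.639,-.225),large_nut=(.44,.166),small_nut=(.637,.255),angle_cleat=(.44,.002))
S=6
def sil(im,parts,x,y,a,z0,c,w):
    out=np.zeros((w*S,w*S),np.uint8); R=np.array([[np.cos(a),-np.sin(a),0],[np.sin(a),np.cos(a),0],[0,0,1]])
    T=np.linalg.inv(im['pose'])
    for p in parts:
        q=p@R.T+[x,y,z0]; q=q@T[:3,:3].T+T[:3,3]
        uv=np.stack([q[:,0]/q[:,2]*im['fx']+im['cx'],q[:,1]/q[:,2]*im['fy']+im['cy']],1)
        uv=(uv-c+w/2+.5)*S
        cv2.fillConvexPoly(out,cv2.convexHull(np.round(uv*16).astype(np.int32)),255,cv2.LINE_8,4)
    return out>0
def fit(n,obs,g,z0=0,step=10):
    def cost(p,ob=obs):
        e=0
        for im,mk,c,w in ob:
            s=sil(im,M[n],p[0]/1000,p[1]/1000,np.deg2rad(p[2]),z0,c,w); e+=1-(s&mk).sum()/max(1,(s|mk).sum())
        return e
    per=60 if 'nut' in n else 360
    st=sorted((cost((g[0]*1e3,g[1]*1e3,a)),a) for a in range(0,per,step))[:4]
    best=min((minimize(cost,(g[0]*1e3,g[1]*1e3,a),method='Nelder-Mead',options=dict(initial_simplex=[(g[0]*1e3+i,g[1]*1e3+j,a+k) for i,j,k in[(-4,-4,-5),(6,0,0),(0,6,0),(0,0,7)]],maxiter=150)) for _,a in st),key=lambda r:r.fun)
    return best
def observe(names,shots,G,w=70,rad=.04):
    for n in names:
        obs=[]
        for im in shots:
            T=np.linalg.inv(im['pose']); q=T[:3,:3]@np.array([*G[n],.01])+T[:3,3]
            c=np.array([q[0]/q[2]*im['fx']+im['cx'],q[1]/q[2]*im['fy']+im['cy']])
            rs=[r for r in cams.masks_of(n,im) if np.linalg.norm(np.array(r['location'])-c)<20]
            if not rs: print(n,'missed'); continue
            mk=rs[0]['mask'].astype(np.uint8)
            if 'nut' in n:
                ct,_=cv2.findContours(mk,0,2); cv2.drawContours(mk,ct,-1,1,-1)
            c=np.round(c).astype(int); h=w//2
            mk=np.pad(mk,100)[c[1]-h+100:c[1]+h+100,c[0]-h+100:c[0]+h+100]
            obs.append((im,np.kron(mk,np.ones((S,S)))>0,c,w))
        for o in [[k] for k in obs]+([obs] if len(obs)>1 else []):
            r=fit(n,o,G[n]); print(n,len(o),r.x.round(1),round(r.fun,3))
E
python3 - <<'E'
from fit import *
shots=[cams.get_image('top'),cams.get_image('scene')]
observe(M,shots,G)
E
```

```text
long_wedge 1 [ 449.7 -153.3  230.2] 0.083
long_wedge 1 [ 450.7 -151.4  229.5] 0.058
long_wedge 2 [ 450.3 -152.3  229.4] 0.157
short_wedge 1 [ 638.8 -223.9   83.8] 0.055
short_wedge 1 [ 638.7 -222.7   84.3] 0.054
short_wedge 2 [ 638.6 -223.2   83.9] 0.117
large_nut 1 [439.  166.5   8.4] 0.068
large_nut 1 [439.3 168.2   8.1] 0.051
large_nut 2 [439.4 167.3   6.7] 0.138
small_nut 1 [638.9 255.   15.8] 0.077
small_nut 1 [638.2 258.3  12.6] 0.075
small_nut 2 [638.9 256.1  12.9] 0.203
angle_cleat 1 [439.4   1.9 216.7] 0.073
angle_cleat 1 [438.8   2.9 217.1] 0.068
angle_cleat 2 [439.2   2.4 216.4] 0.148
```

```bash
cat > plan.py <<'E'
import sys; from h import *
from scipy.spatial.transform import Rotation as Ro
s=get_state(); p=np.array(s['eef_pos']); R=np.array(s['tool_rot'])
print('t',round(s['time'],2),'pos',(p*1e3).round(1),'th',np.rad2deg(np.arctan2(R[1,0],R[0,0])).round(1),'w',round(s['width'],4),'F',np.round(s['ft_force'],1),'q1,q6',np.round(np.array(s['qpos'])[[0,5]],2))
for a in sys.argv[1:]:
    x,y,z,t=map(float,a.split(',')); t=np.deg2rad(t); c,si=np.cos(t),np.sin(t)
    Rt=np.array([[c,si,0],[si,-c,0],[0,0,-1]])
    d=R.T@(np.array([x,y,z])/1e3-p); r=Ro.from_matrix(R.T@Rt).as_rotvec(degrees=True)
    print(a,'->',[*d.round(4).tolist(),*r.round(2).tolist()])
E
python3 plan.py 439.4,167.3,110,97
```

```text
t 1.7 pos [121.  536.5 231.3] th 167.3 w 0.085 F [0.2 0.  0.6] q1,q6 [ 1.13 -0.22]
439.4,167.3,110,97 -> [-0.3918, -0.2901, 0.1213, -0.0, -0.0, 70.29]
```

{"api": "play_rows", "payload": {"rows": [[40,-0.392,-0.29,0.121,0,0,70.3],[40,-0.392,-0.29,0.121,0,0,70.3],[40,-0.392,-0.29,0.121,0,0,70.3],[40,-0.392,-0.29,0.121,0,0,70.3],[40,-0.392,-0.29,0.121,0,0,70.3],[40,-0.392,-0.29,0.121,0,0,70.3],[40,-0.392,-0.29,0.121,0,0,70.3],[40,-0.392,-0.29,0.121,0,0,70.3],[40,-0.392,-0.29,0.121,0,0,70.3],[40,-0.392,-0.29,0.121,0,0,70.3],[40,-0.392,-0.29,0.121,0,0,70.3],[40,-0.392,-0.29,0.121,0,0,70.3]]}}

```text
time: 2.9
eef_pos: [0.4399, 0.1666, 0.11]
tool_rot: [[-0.119, 0.993, -0.001], [0.993, 0.119, 0.0], [0.0, -0.001, -1.0]]
ft_force: [0.1, 0.6, 0.0]
width: 0.0719
```

```bash
python3 plan.py 439.4,167.3,3,97; python3 - <<'E'
from h import *
im=cams.get_image('wrist'); print(im['pose'].round(3).tolist(),im['fx'],im['cx'],im['cy']); cv2.imwrite('pics/w1.png',im['pixels'])
E
```

```text
t 2.9 pos [439.9 166.6 110. ] th 96.9 w 0.0719 F [0.1 0.6 0. ] q1,q6 [ 0.11 -0.01]
439.4,167.3,3,97 -> [0.0007, -0.0003, 0.107, -0.05, -0.01, -0.14]
[[0.993, 0.114, 0.034, 0.431], [0.119, -0.952, -0.281, 0.237], [0.0, 0.283, -0.959, 0.252], [0.0, 0.0, 0.0, 1.0]] 371.64829954431775 314.67265631934464 239.21924253473694
```

View pics/w1.png

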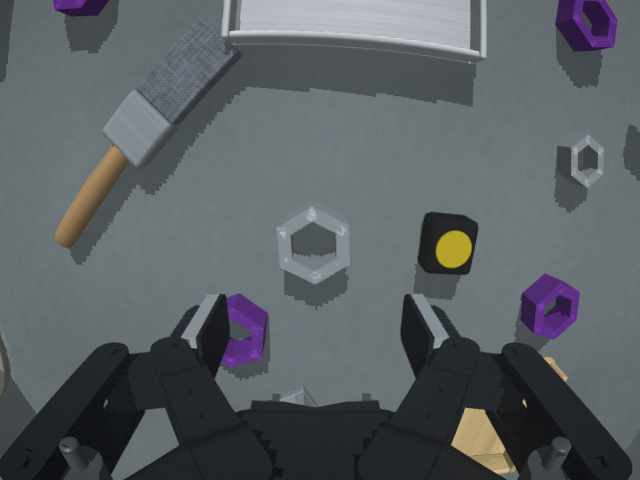

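The nut is at (313,244) px with its flats facing the pads, centred between the fingers at columns 228 and 408. I'll go down and grip it.

{"api": "play_rows", "payload": {"rows": [[40,0.001,0,0.035,0,0,0],[40,0.001,0,0.07,0,0,0],[40,0.001,0,0.09,0,0,0],[40,0.001,0,0.101,0,0,0],[40,0.001,0,0.107,0,0,0],[90,0.001,0,0.107,0,0,0],[150,0.001,0,0.107,0,0,0],[200,0.001,0,0.107,0,0,0],[200,0.001,0,0.107,0,0,0],[200,0.001,0,0.107,0,0,0],[200,0.001,0,0.107,0,0,0]]}}

```text
time: 4.05
eef_pos: [0.4398, 0.1687, 0.0045]
tool_rot: [[-0.122, 0.993, 0.002], [0.993, 0.122, 0.001], [0.0, 0.002, -1.0]]
ft_force: [-1.5, 2.2, 6.2]
width: 0.0447
```

```bash
python3 plan.py 440,167,110,97 466,-357,110,90
```

```text
t 4.05 pos [439.8 168.7   4.5] th 97.0 w 0.0447 F [-1.5  2.2  6.2] q1,q6 [ 0.11 -0.01]
440,167,110,97 -> [-0.0017, 0.0002, -0.1055, 0.1, -0.02, -0.0]
466,-357,110,90 -> [-0.5249, -0.0378, -0.1057, 0.1, -0.02, 7.0]
```

{"api": "play_rows", "payload": {"rows": [[200,0,0,-0.025,0,0,0],[200,0,0,-0.06,0,0,0],[200,-0.02,0,-0.1,0,0,0],[200,-0.06,-0.002,-0.105,0,0,1],[200,-0.105,-0.008,-0.105,0,0,2],[200,-0.15,-0.012,-0.105,0,0,3],[200,-0.2,-0.016,-0.105,0,0,4],[200,-0.25,-0.02,-0.105,0,0,5],[200,-0.3,-0.024,-0.105,0,0,5],[200,-0.345,-0.028,-0.105,0,0,6],[200,-0.39,-0.032,-0.105,0,0,7],[200,-0.43,-0.034,-0.105,0,0,7]]}}

```text
time: 5.25
eef_pos: [0.4576, -0.2648, 0.109]
tool_rot: [[0.002, 1.0, 0.001], [1.0, -0.002, -0.001], [-0.001, 0.001, -1.0]]
ft_force: [0.3, 0.7, -2.5]
width: 0.0446
```

```bash
python3 plan.py 466,-357,110,90 466,-357,11,90
```

```text
t 5.25 pos [ 457.6 -264.8  109. ] th 89.9 w 0.0446 F [ 0.3  0.7 -2.5] q1,q6 [-0.75 -0.75]
466,-357,110,90 -> [-0.0921, 0.0085, -0.0009, 0.04, 0.04, -0.1]
466,-357,11,90 -> [-0.0921, 0.0085, 0.0981, 0.04, 0.04, -0.1]
```

{"api": "play_rows", "payload": {"rows": [[200,-0.045,0.004,0,0,0,0],[200,-0.08,0.008,0,0,0,0],[200,-0.092,0.0085,0.01,0,0,0],[200,-0.092,0.0085,0.045,0,0,0],[200,-0.092,0.0085,0.075,0,0,0],[200,-0.092,0.0085,0.09,0,0,0],[200,-0.092,0.0085,0.097,0,0,0],[200,-0.092,0.0085,0.099,0,0,0],[200,-0.092,0.0085,0.099,0,0,0]]}}

```text
time: 6.15
eef_pos: [0.4668, -0.3543, 0.0101]
tool_rot: [[-0.0, 1.0, 0.001], [1.0, 0.0, -0.001], [-0.001, 0.001, -1.0]]
ft_force: [0.5, -0.1, -2.5]
width: 0.0451
```

```bash
python3 plan.py 466,-357,10,90
```

```text
t 6.15 pos [ 466.8 -354.3   10.1] th 90.0 w 0.0451 F [ 0.5 -0.1 -2.5] q1,q6 [-0.85 -0.85]
466,-357,10,90 -> [-0.0027, -0.0008, 0.0001, 0.04, 0.04, 0.01]
```

{"api": "play_rows", "payload": {"rows": [[200,0,0,0,0,0,0],[90,0,0,0,0,0,0],[80,0,0,0,0,0,0],[80,0,0,0,0,0,0],[80,0,0,-0.02,0,0,0],[80,0,0,-0.06,0,0,0],[80,0,0,-0.1,0,0,0],[80,0,0,-0.11,0,0,0]]}}

```text
time: 6.95
eef_pos: [0.4678, -0.3558, 0.1238]
tool_rot: [[0.0, 1.0, 0.005], [1.0, -0.0, -0.006], [-0.006, 0.005, -1.0]]
ft_force: [-0.3, -0.8, 0.0]
width: 0.0588
```

```bash
python3 plan.py 638.2,-227,110,84  638.2,-227,5,84; python3 - <<'E'
from h import *
im=cams.get_image('wrist'); cv2.imwrite('pics/w2.png',im['pixels'])
E
```

```text
t 6.95 pos [ 467.8 -355.8  123.8] th 90.0 w 0.0588 F [-0.3 -0.8  0. ] q1,q6 [-0.85 -0.85]
638.2,-227,110,84 -> [0.1289, 0.1704, 0.014, 0.31, 0.31, 6.0]
638.2,-227,5,84 -> [0.1295, 0.1698, 0.119, 0.31, 0.31, 6.0]
```

View pics/w2.png

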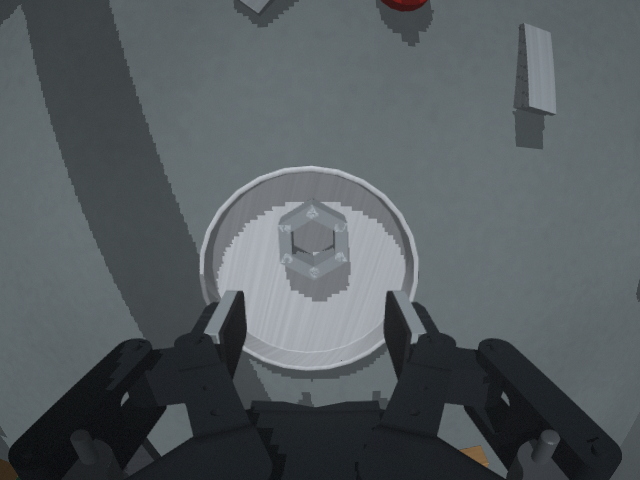

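The large nut lies flat in the pan at (313,240) px. Short wedge next.

{"api": "play_rows", "payload": {"rows": [[80,0.04,0.05,0.005,0,0,2],[80,0.07,0.09,0.01,0,0,4],[80,0.1,0.13,0.014,0,0,6],[80,0.128,0.17,0.014,0.3,0.3,6],[80,0.128,0.17,0.014,0.3,0.3,6],[80,0.128,0.17,0.014,0.3,0.3,6],[80,0.128,0.17,0.014,0.3,0.3,6]]}}

```text
time: 7.7
eef_pos: [0.6356, -0.2271, 0.1043]
tool_rot: [[0.105, 0.994, -0.007], [0.994, -0.105, 0.006], [0.005, -0.007, -1.0]]
ft_force: [-0.2, -0.7, 0.1]
width: 0.0585
```

```bash
python3 plan.py 638.2,-227,5,84
```

```text
t 7.7 pos [ 635.6 -227.1  104.3] th 84.0 w 0.0585 F [-0.2 -0.7  0.1] q1,q6 [-0.52 -0.41]
638.2,-227,5,84 -> [-0.0001, 0.0033, 0.0993, -0.42, -0.3, -0.03]
```

{"api": "play_rows", "payload": {"rows": [[100,0,0.003,0.035,-0.4,-0.3,0],[100,0,0.003,0.07,-0.4,-0.3,0],[100,0,0.003,0.09,-0.4,-0.3,0],[100,0,0.003,0.1,-0.4,-0.3,0],[100,0,0.003,0.1,-0.4,-0.3,0],[140,0,0.003,0.1,-0.4,-0.3,0],[180,0,0.003,0.1,-0.4,-0.3,0],[230,0,0.003,0.1,-0.4,-0.3,0],[230,0,0.003,0.1,-0.4,-0.3,0],[230,0,0.003,0.1,-0.4,-0.3,0],[230,0,0.003,0.1,-0.4,-0.3,0]]}}

```text
time: 8.8
eef_pos: [0.6396, -0.227, 0.0072]
tool_rot: [[0.105, 0.995, 0.004], [0.995, -0.105, -0.002], [-0.002, 0.004, -1.0]]
ft_force: [-1.8, -1.6, 7.0]
width: 0.0242
```

```bash
python3 plan.py 638,-227,115,84 417,371,115,90
```

```text
t 8.8 pos [ 639.6 -227.     7.2] th 84.0 w 0.0242 F [-1.8 -1.6  7. ] q1,q6 [-0.51 -0.41]
638,-227,115,84 -> [-0.0004, -0.0012, -0.1078, 0.23, 0.11, -0.01]
417,371,115,90 -> [0.5712, -0.2835, -0.11, 0.22, 0.12, -6.01]
```

{"api": "play_rows", "payload": {"rows": [[230,0,0,-0.025,0,0,0],[230,0,0,-0.065,0,0,0],[230,0.02,-0.01,-0.1,0,0,0],[230,0.06,-0.03,-0.108,0,0,-1],[230,0.105,-0.052,-0.108,0,0,-2],[230,0.15,-0.075,-0.108,0,0,-3],[230,0.19,-0.095,-0.108,0,0,-4],[230,0.23,-0.115,-0.108,0,0,-5],[230,0.27,-0.135,-0.108,0,0,-6],[230,0.31,-0.155,-0.108,0,0,-6],[230,0.35,-0.175,-0.108,0,0,-6],[230,0.39,-0.195,-0.108,0,0,-6]]}}

```text
time: 10.0
eef_pos: [0.4849, 0.1835, 0.1134]
tool_rot: [[0.0, 1.0, 0.002], [1.0, -0.0, -0.0], [-0.0, 0.002, -1.0]]
ft_force: [1.3, 0.1, -1.5]
width: 0.0242
```

```bash
python3 plan.py 417,371,115,90 417,371,13,90
```

```text
t 10.0 pos [484.9 183.5 113.4] th 90.0 w 0.0242 F [ 1.3  0.1 -1.5] q1,q6 [0.13 0.13]
417,371,115,90 -> [0.1874, -0.068, -0.0018, 0.13, 0.02, -0.02]
417,371,13,90 -> [0.1875, -0.0682, 0.1002, 0.13, 0.02, -0.02]
```

{"api": "play_rows", "payload": {"rows": [[230,0.04,-0.015,0,0,0,0],[230,0.08,-0.03,0,0,0,0],[230,0.12,-0.045,0,0,0,0],[230,0.155,-0.057,0,0,0,0],[230,0.178,-0.065,0,0,0,0],[230,0.187,-0.068,0.02,0,0,0],[230,0.187,-0.068,0.055,0,0,0],[230,0.187,-0.068,0.065,0,0,0],[230,0.187,-0.068,0.065,0,0,0],[230,0.187,-0.068,0.065,0,0,0]]}}

```text
time: 11.0
eef_pos: [0.4186, 0.369, 0.0489]
tool_rot: [[0.001, 1.0, 0.003], [1.0, -0.001, 0.0], [0.0, 0.003, -1.0]]
ft_force: [1.0, 0.3, -2.0]
width: 0.0243
```

```bash
python3 plan.py 417,371,13,90
```

```text
t 11.0 pos [418.6 369.   48.9] th 90.0 w 0.0243 F [ 1.   0.3 -2. ] q1,q6 [0.51 0.51]
417,371,13,90 -> [0.002, -0.0017, 0.0359, 0.16, -0.02, -0.03]
```

{"api": "play_rows", "payload": {"rows": [[230,0.002,-0.001,0.015,0,0,0],[230,0.002,-0.001,0.028,0,0,0],[230,0.002,-0.001,0.035,0,0,0],[230,0.002,-0.001,0.036,0,0,0],[230,0.002,-0.001,0.036,0,0,0]]}}

```text
time: 11.5
eef_pos: [0.4172, 0.3709, 0.0122]
tool_rot: [[0.0, 1.0, 0.002], [1.0, -0.0, -0.0], [-0.0, 0.002, -1.0]]
ft_force: [-1.4, -1.3, 0.9]
width: 0.0244
```

```bash
python3 plan.py 417,371,13,90
```

```text
t 11.5 pos [417.2 370.9  12.2] th 90.0 w 0.0244 F [-1.4 -1.3  0.9] q1,q6 [0.52 0.52]
417,371,13,90 -> [0.0001, -0.0002, -0.0008, 0.11, 0.02, -0.01]
```

Light contact with the floor (Fz went from −2 to +0.9). Release.

{"api": "play_rows", "payload": {"rows": [[160,0,0,0,0,0,0],[135,0,0,0,0,0,0],[135,0,0,0,0,0,0],[135,0,0,0,0,0,0],[135,0,0,-0.02,0,0,0],[130,0,0,-0.06,0,0,0],[100,0,0,-0.1,0,0,0],[80,0,0,-0.105,0,0,0],[80,0,0,-0.105,0,0,0]]}}

```text
time: 12.4
eef_pos: [0.4171, 0.3712, 0.1177]
tool_rot: [[0.0, 1.0, 0.004], [1.0, -0.0, 0.001], [0.001, 0.004, -1.0]]
ft_force: [0.4, 0.8, -0.9]
width: 0.0591
```

```bash
python3 plan.py 638.7,256,110,103; python3 - <<'E'
from h import *
im=cams.get_image('wrist'); cv2.imwrite('pics/w3.png',im['pixels'])
E
```

```text
t 12.4 pos [417.1 371.2 117.7] th 90.0 w 0.0591 F [ 0.4  0.8 -0.9] q1,q6 [0.52 0.52]
638.7,256,110,103 -> [-0.1152, 0.2216, 0.0084, 0.21, -0.02, -13.01]
```

View pics/w3.png

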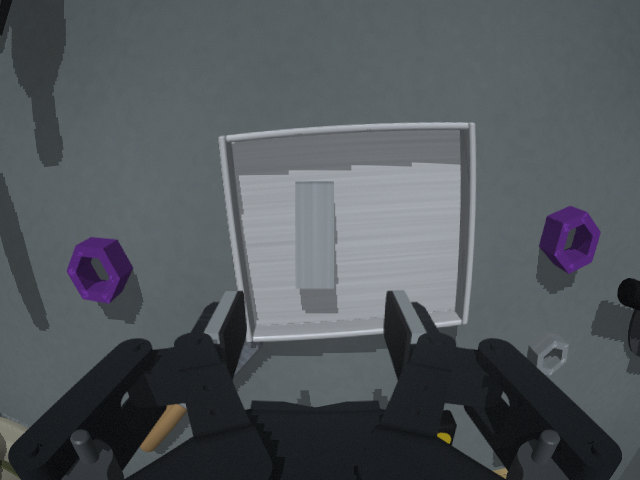

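The short wedge lies flat in the tray's −x half (columns 295–335 of 240–465). Small nut next.

{"api": "play_rows", "payload": {"rows": [[80,-0.02,0.04,0.003,0,0,-3],[80,-0.04,0.08,0.008,0,0,-6],[80,-0.06,0.12,0.008,0,0,-9],[80,-0.08,0.16,0.008,0,0,-11],[80,-0.1,0.195,0.008,0.2,0,-13],[80,-0.115,0.221,0.008,0.2,0,-13],[80,-0.115,0.221,0.008,0.2,0,-13],[80,-0.115,0.221,0.008,0.2,0,-13],[80,-0.115,0.221,0.008,0.2,0,-13]]}}

```text
time: 13.35
eef_pos: [0.6366, 0.2565, 0.108]
tool_rot: [[-0.226, 0.974, -0.004], [0.974, 0.226, -0.001], [-0.0, -0.005, -1.0]]
ft_force: [-0.1, -0.4, -0.3]
width: 0.0584
```

```bash
python3 - <<'E'
from h import *
im=cams.get_image('wrist'); cv2.imwrite('pics/w4.png',im['pixels'])
E
python3 plan.py 638.7,256,5,103
```

```text
t 13.4 pos [636.7 256.7 108.5] th 103.1 w 0.0586 F [-0.4  0.6 -0. ] q1,q6 [ 0.21 -0.02]
638.7,256,5,103 -> [-0.0011, 0.0022, 0.1035, -0.21, 0.01, 0.05]
```

View pics/w4.png

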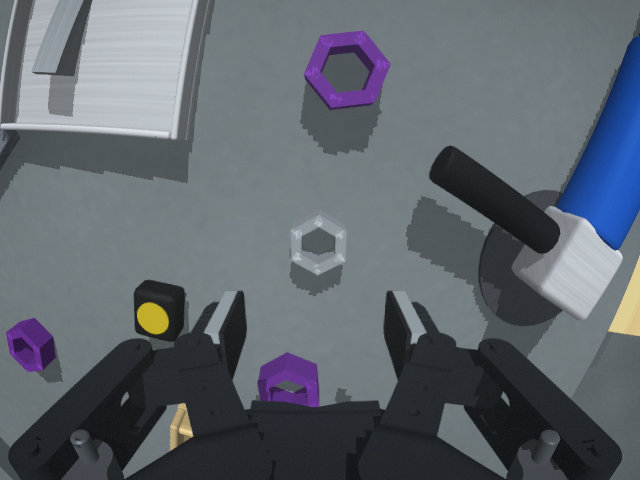

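{"api": "play_rows", "payload": {"rows": [[80,-0.001,0.002,0.035,-0.2,0,0],[80,-0.001,0.002,0.07,-0.2,0,0],[80,-0.001,0.002,0.09,-0.2,0,0],[80,-0.001,0.002,0.102,-0.2,0,0],[80,-0.001,0.002,0.102,-0.2,0,0],[120,-0.001,0.002,0.102,-0.2,0,0],[160,-0.001,0.002,0.102,-0.2,0,0],[220,-0.001,0.002,0.102,-0.2,0,0],[220,-0.001,0.002,0.102,-0.2,0,0],[220,-0.001,0.002,0.102,-0.2,0,0],[220,-0.001,0.002,0.102,-0.2,0,0]]}}

```text
time: 14.5
eef_pos: [0.6406, 0.2557, 0.0091]
tool_rot: [[-0.225, 0.974, 0.005], [0.974, 0.225, 0.001], [-0.0, 0.005, -1.0]]
ft_force: [-1.4, 0.5, 6.8]
width: 0.0341
```

```bash
python3 plan.py 640,256,115,103 466,-416,115,90
```

```text
t 14.5 pos [640.6 255.7   9.1] th 103.0 w 0.0341 F [-1.4  0.5  6.8] q1,q6 [ 0.21 -0.02]
640,256,115,103 -> [0.0005, -0.0, -0.1059, 0.27, 0.01, -0.0]
466,-416,115,90 -> [-0.6152, -0.3207, -0.1073, 0.27, -0.02, 13.0]
```

{"api": "play_rows", "payload": {"rows": [[220,0,0,-0.025,0,0,0],[220,0,0,-0.065,0,0,0],[220,-0.02,-0.01,-0.1,0,0,0],[220,-0.06,-0.03,-0.105,0,0,1],[220,-0.105,-0.055,-0.105,0,0,2],[220,-0.15,-0.078,-0.105,0,0,4],[220,-0.19,-0.1,-0.105,0,0,5],[220,-0.23,-0.12,-0.105,0,0,6],[220,-0.27,-0.14,-0.105,0,0,8],[220,-0.31,-0.16,-0.105,0,0,10],[220,-0.35,-0.182,-0.105,0,0,12],[220,-0.39,-0.204,-0.105,0,0,13]]}}

```text
time: 15.7
eef_pos: [0.5279, -0.1723, 0.1126]
tool_rot: [[0.001, 1.0, 0.002], [1.0, -0.001, -0.001], [-0.001, 0.002, -1.0]]
ft_force: [-0.0, -0.2, -1.5]
width: 0.0343
```

```bash
python3 plan.py 466,-416,115,90 466,-416,50,90
```

```text
t 15.7 pos [ 527.9 -172.3  112.6] th 89.9 w 0.0343 F [-0.  -0.2 -1.5] q1,q6 [-0.53 -0.53]
466,-416,115,90 -> [-0.2438, -0.0616, -0.0024, 0.13, 0.03, -0.07]
466,-416,50,90 -> [-0.2438, -0.0617, 0.0626, 0.13, 0.03, -0.07]
```

{"api": "play_rows", "payload": {"rows": [[220,-0.04,-0.01,0,0,0,0],[220,-0.08,-0.02,0,0,0,0],[220,-0.12,-0.03,0,0,0,0],[220,-0.16,-0.04,0,0,0,0],[220,-0.195,-0.049,0,0,0,0],[220,-0.222,-0.056,0,0,0,0],[220,-0.24,-0.061,0,0,0,0],[220,-0.243,-0.061,0.02,0,0,0],[220,-0.243,-0.061,0.05,0,0,0],[220,-0.243,-0.061,0.06,0,0,0],[220,-0.243,-0.061,0.06,0,0,0],[220,-0.243,-0.061,0.06,0,0,0]]}}

```text
time: 16.9
eef_pos: [0.4681, -0.4137, 0.0531]
tool_rot: [[-0.0, 1.0, 0.002], [1.0, 0.0, -0.001], [-0.001, 0.002, -1.0]]
ft_force: [-0.4, -0.4, -0.7]
width: 0.0338
```

```bash
python3 plan.py 466,-416,14.5,90
```

```text
t 16.9 pos [ 468.1 -413.7   53.1] th 90.0 w 0.0338 F [-0.4 -0.4 -0.7] q1,q6 [-0.91 -0.91]
466,-416,14.5,90 -> [-0.0023, -0.0022, 0.0386, 0.13, 0.07, 0.02]
```

{"api": "play_rows", "payload": {"rows": [[220,-0.002,-0.002,0.015,0,0,0],[220,-0.002,-0.002,0.03,0,0,0],[220,-0.002,-0.002,0.037,0,0,0],[220,-0.002,-0.002,0.039,0,0,0],[220,-0.002,-0.002,0.039,0,0,0]]}}

```text
time: 17.4
eef_pos: [0.4661, -0.4158, 0.0142]
tool_rot: [[-0.0, 1.0, 0.002], [1.0, 0.0, -0.001], [-0.001, 0.002, -1.0]]
ft_force: [-0.5, -0.7, -1.3]
width: 0.0341
```

```bash
python3 plan.py 466,-416,14,90
```

```text
t 17.4 pos [ 466.1 -415.8   14.2] th 90.0 w 0.0341 F [-0.5 -0.7 -1.3] q1,q6 [-0.92 -0.92]
466,-416,14,90 -> [-0.0002, -0.0001, 0.0002, 0.14, 0.08, 0.01]
```

{"api": "play_rows", "payload": {"rows": [[140,0,0,0,0,0,0],[110,0,0,0,0,0,0],[105,0,0,0,0,0,0],[105,0,0,0,0,0,0],[105,0,0,-0.02,0,0,0],[105,0,0,-0.06,0,0,0],[100,0,0,-0.1,0,0,0],[100,0,0,-0.105,0,0,0],[100,0,0,-0.105,0,0,0]]}}

```text
time: 18.3
eef_pos: [0.4657, -0.4158, 0.119]
tool_rot: [[0.0, 1.0, 0.003], [1.0, -0.0, -0.002], [-0.002, 0.003, -1.0]]
ft_force: [-0.2, 0.5, -0.2]
width: 0.0524
```

```bash
python3 plan.py 453,-149,110,49.5; python3 - <<'E'
from h import *
im=cams.get_image('wrist'); cv2.imwrite('pics/w5.png',im['pixels'])
E
```

```text
t 18.3 pos [ 465.7 -415.8  119. ] th 90.0 w 0.0524 F [-0.2  0.5 -0.2] q1,q6 [-0.92 -0.92]
453,-149,110,49.5 -> [0.2669, -0.0128, 0.0084, 0.2, 0.05, 40.49]
```

View pics/w5.png

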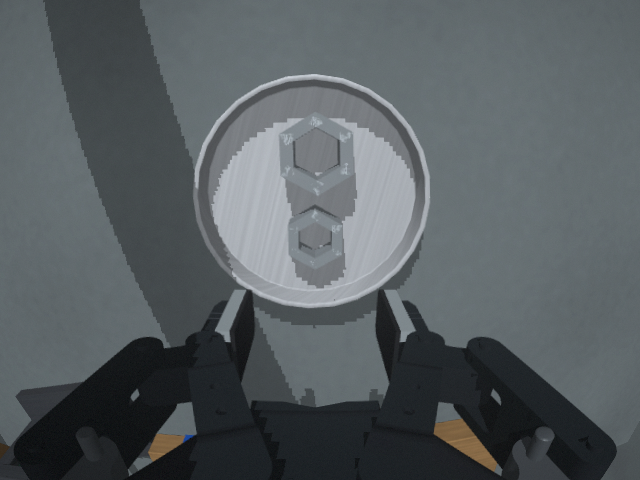

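Both nuts lie flat and apart in the pan (large at (317,155), small at (315,240)). Long wedge next.

{"api": "play_rows", "payload": {"rows": [[100,0.04,-0.002,0.005,0,0,6],[100,0.09,-0.004,0.008,0,0,13],[100,0.14,-0.007,0.008,0,0,20],[100,0.185,-0.009,0.008,0,0,27],[100,0.225,-0.011,0.008,0,0,34],[100,0.255,-0.012,0.008,0,0,40],[100,0.267,-0.013,0.008,0,0,40.5],[100,0.267,-0.013,0.008,0.2,0,40.5],[100,0.267,-0.013,0.008,0.2,0,40.5],[100,0.267,-0.013,0.008,0.2,0,40.5]]}}

```text
time: 19.35
eef_pos: [0.4527, -0.1498, 0.1095]
tool_rot: [[0.65, 0.76, -0.002], [0.76, -0.65, 0.001], [-0.001, -0.002, -1.0]]
ft_force: [-0.3, -0.2, 0.5]
width: 0.0522
```

```bash
python3 - <<'E'
from h import *
im=cams.get_image('wrist'); cv2.imwrite('pics/w6.png',im['pixels'])
E
python3 plan.py 453,-149,5,49.5
```

```text
t 19.4 pos [ 452.6 -149.7  109.5] th 49.5 w 0.0519 F [-0.2  0.5 -0.3] q1,q6 [-0.57  0.14]
453,-149,5,49.5 -> [0.0008, 0.0, 0.1045, -0.13, 0.03, -0.04]
```

View pics/w6.png

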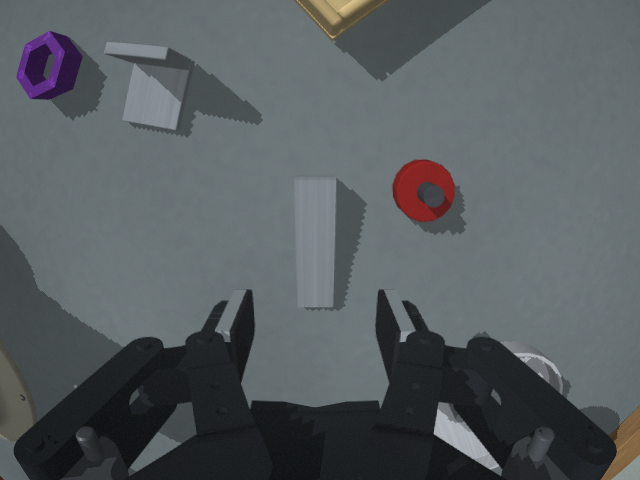

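The wedge is at columns 295–337, centred and aligned. The magnet at (424,190) clears the fingers.

{"api": "play_rows", "payload": {"rows": [[125,0.001,0,0.035,-0.1,0,0],[125,0.001,0,0.07,-0.1,0,0],[125,0.001,0,0.09,-0.1,0,0],[125,0.001,0,0.102,-0.1,0,0],[125,0.001,0,0.102,-0.1,0,0],[160,0.001,0,0.102,-0.1,0,0],[200,0.001,0,0.102,-0.1,0,0],[230,0.001,0,0.102,-0.1,0,0],[230,0.001,0,0.102,-0.1,0,0],[230,0.001,0,0.102,-0.1,0,0]]}}

```text
time: 20.4
eef_pos: [0.4534, -0.1483, 0.0087]
tool_rot: [[0.649, 0.76, 0.001], [0.76, -0.649, -0.001], [-0.0, 0.002, -1.0]]
ft_force: [-1.6, -2.7, 7.3]
width: 0.0238
```

```bash
python3 plan.py 453,-149,115,49.5 477,371,115,90
```

```text
t 20.4 pos [ 453.4 -148.3    8.7] th 49.5 w 0.0238 F [-1.6 -2.7  7.3] q1,q6 [-0.56  0.14]
453,-149,115,49.5 -> [-0.0009, 0.0003, -0.1063, 0.1, 0.02, -0.0]
477,371,115,90 -> [0.4101, -0.3191, -0.107, 0.09, 0.06, -40.5]
```

{"api": "play_rows", "payload": {"rows": [[230,0,0,-0.025,0,0,0],[230,0,0,-0.065,0,0,0],[230,0.016,-0.012,-0.1,0,0,-2],[230,0.045,-0.035,-0.106,0,0,-7],[230,0.08,-0.062,-0.106,0,0,-13],[230,0.115,-0.09,-0.106,0,0,-20],[230,0.15,-0.117,-0.106,0,0,-27],[230,0.185,-0.144,-0.106,0,0,-34],[230,0.22,-0.171,-0.106,0,0,-40.5],[230,0.255,-0.198,-0.106,0,0,-40.5],[230,0.29,-0.226,-0.106,0,0,-40.5],[230,0.32,-0.25,-0.106,0,0,-40.5]]}}

```text
time: 21.6
eef_pos: [0.47, 0.2603, 0.1136]
tool_rot: [[-0.001, 1.0, -0.001], [1.0, 0.001, 0.0], [0.0, -0.001, -1.0]]
ft_force: [0.3, -0.3, -3.4]
width: 0.0239
```

```bash
python3 plan.py 477,371,115,90 477,371,50,90
```

```text
t 21.6 pos [470.  260.3 113.6] th 90.0 w 0.0239 F [ 0.3 -0.3 -3.4] q1,q6 [0.29 0.28]
477,371,115,90 -> [0.1107, 0.0071, -0.0014, -0.08, -0.0, 0.05]
477,371,50,90 -> [0.1107, 0.0072, 0.0636, -0.08, -0.0, 0.05]
```

{"api": "play_rows", "payload": {"rows": [[230,0.04,0.003,0,0,0,0],[230,0.078,0.005,0,0,0,0],[230,0.1,0.006,0,0,0,0],[230,0.109,0.007,0.01,0,0,0],[230,0.109,0.007,0.04,0,0,0],[230,0.109,0.007,0.06,0,0,0],[230,0.109,0.007,0.062,0,0,0],[230,0.109,0.007,0.062,0,0,0],[230,0.109,0.007,0.062,0,0,0]]}}

```text
time: 22.5
eef_pos: [0.4784, 0.3669, 0.0529]
tool_rot: [[0.001, 1.0, 0.001], [1.0, -0.001, 0.001], [0.001, 0.001, -1.0]]
ft_force: [0.1, -0.1, -3.9]
width: 0.0241
```

```bash
python3 plan.py 477,371,14,90
```

```text
t 22.5 pos [478.4 366.9  52.9] th 90.0 w 0.0241 F [ 0.1 -0.1 -3.9] q1,q6 [0.46 0.46]
477,371,14,90 -> [0.0041, -0.0014, 0.0389, 0.06, -0.04, -0.03]
```

{"api": "play_rows", "payload": {"rows": [[230,0.004,-0.001,0.015,0,0,0],[230,0.004,-0.001,0.03,0,0,0],[230,0.004,-0.001,0.037,0,0,0],[230,0.004,-0.001,0.0385,0,0,0],[230,0.004,-0.001,0.0385,0,0,0]]}}

```text
time: 23.0
eef_pos: [0.4765, 0.3711, 0.0138]
tool_rot: [[-0.0, 1.0, -0.001], [1.0, 0.0, -0.0], [-0.0, -0.001, -1.0]]
ft_force: [-2.7, -1.0, 2.8]
width: 0.024
```

```bash
python3 plan.py 477,371,14,90
```

```text
t 23.0 pos [476.5 371.1  13.8] th 90.0 w 0.024 F [-2.7 -1.   2.8] q1,q6 [0.47 0.47]
477,371,14,90 -> [-0.0001, 0.0005, -0.0002, -0.04, 0.0, 0.0]
```

Floor contact. Release.

{"api": "play_rows", "payload": {"rows": [[160,0,0,0,0,0,0],[135,0,0,0,0,0,0],[135,0,0,0,0,0,0],[135,0,0,0,0,0,0],[135,0,0,-0.02,0,0,0],[135,0,0,-0.06,0,0,0],[130,0,0,-0.1,0,0,0],[130,0,0,-0.115,0,0,0],[130,0,0,-0.115,0,0,0]]}}

```text
time: 23.9
eef_pos: [0.4778, 0.3715, 0.1309]
tool_rot: [[0.0, 1.0, 0.004], [1.0, -0.0, 0.002], [0.002, 0.004, -1.0]]
ft_force: [-0.8, 0.5, -0.2]
width: 0.0415
```

```bash
python3 plan.py 456.1,14.9,120,126.5; python3 - <<'E'
from h import *
im=cams.get_image('wrist'); cv2.imwrite('pics/w7.png',im['pixels'])
E
```

```text
t 23.9 pos [477.8 371.5 130.9] th 90.0 w 0.0415 F [-0.8  0.5 -0.2] q1,q6 [0.47 0.47]
456.1,14.9,120,126.5 -> [-0.3567, -0.0217, 0.0099, 0.28, -0.05, -36.51]
```

View pics/w7.png

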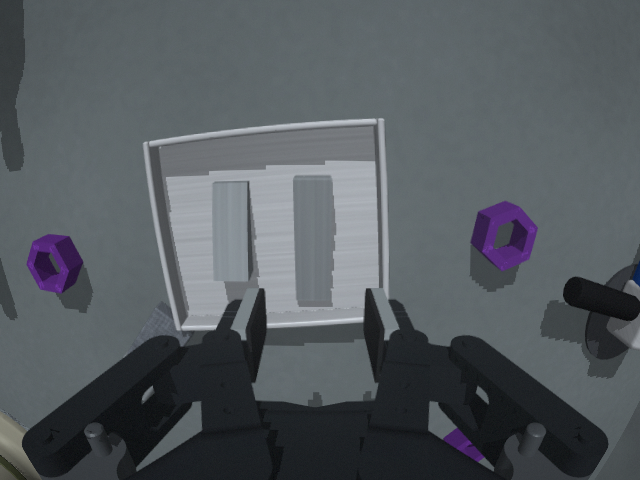

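Both wedges lie flat and parallel in the tray. Cleat next.

{"api": "play_rows", "payload": {"rows": [[130,-0.04,-0.002,0.003,0,0,-4],[130,-0.085,-0.005,0.006,0,0,-8],[130,-0.13,-0.008,0.01,0,0,-13],[130,-0.175,-0.011,0.01,0,0,-18],[130,-0.22,-0.013,0.01,0,0,-23],[130,-0.265,-0.016,0.01,0,0,-28],[130,-0.305,-0.018,0.01,0,0,-33],[130,-0.335,-0.02,0.01,0.2,0,-36.5],[130,-0.356,-0.022,0.01,0.2,0,-36.5],[130,-0.356,-0.022,0.01,0.2,0,-36.5],[130,-0.356,-0.022,0.01,0.2,0,-36.5],[130,-0.356,-0.022,0.01,0.2,0,-36.5]]}}

```text
time: 25.15
eef_pos: [0.4545, 0.016, 0.1177]
tool_rot: [[-0.595, 0.803, -0.005], [0.803, 0.595, -0.001], [0.003, -0.004, -1.0]]
ft_force: [-0.7, -0.6, -0.6]
width: 0.0413
```

```bash
python3 - <<'E'
from h import *
im=cams.get_image('wrist'); cv2.imwrite('pics/w8.png',im['pixels'])
E
python3 plan.py 456.1,14.9,18,126.5
```

```text
t 25.2 pos [454.6  16.  117.9] th 126.6 w 0.0419 F [0.4 0.  1.2] q1,q6 [-0.23 -0.86]
456.1,14.9,18,126.5 -> [-0.002, 0.001, 0.0999, -0.24, -0.12, 0.06]
```

View pics/w8.png

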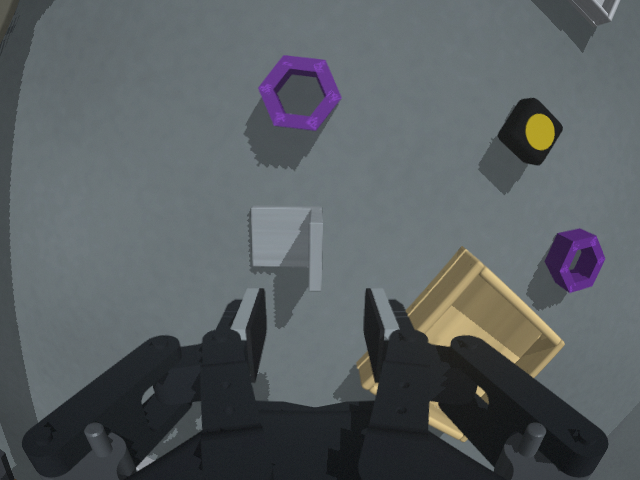

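The upright leg at column 316 is centred between the pads.

{"api": "play_rows", "payload": {"rows": [[130,-0.002,0.001,0.035,-0.2,0,0],[130,-0.002,0.001,0.07,-0.2,0,0],[130,-0.002,0.001,0.09,-0.2,0,0],[130,-0.002,0.001,0.1,-0.2,0,0],[130,-0.002,0.001,0.1,-0.2,0,0],[170,-0.002,0.001,0.1,-0.2,0,0],[200,-0.002,0.001,0.1,-0.2,0,0],[225,-0.002,0.001,0.1,-0.2,0,0],[250,-0.002,0.001,0.1,-0.2,0,0],[250,-0.002,0.001,0.1,-0.2,0,0],[250,-0.002,0.001,0.1,-0.2,0,0]]}}

```text
time: 26.3
eef_pos: [0.4568, 0.0138, 0.0192]
tool_rot: [[-0.595, 0.804, 0.001], [0.804, 0.595, 0.001], [0.0, 0.001, -1.0]]
ft_force: [-1.5, 0.1, 5.7]
width: 0.0071
```

```bash
python3 plan.py 456,15,120,126.5 622,8,120,90
```

```text
t 26.3 pos [456.8  13.8  19.2] th 126.5 w 0.0071 F [-1.5  0.1  5.7] q1,q6 [-0.23 -0.87]
456,15,120,126.5 -> [0.0014, 0.0001, -0.1008, 0.06, -0.01, -0.01]
622,8,120,90 -> [-0.1029, 0.1294, -0.1007, 0.05, -0.02, 36.49]
```

{"api": "play_rows", "payload": {"rows": [[250,0,0,-0.025,0,0,0],[250,0,0,-0.065,0,0,0],[250,-0.008,0.01,-0.095,0,0,3],[250,-0.028,0.035,-0.1,0,0,10],[250,-0.052,0.065,-0.1,0,0,18],[250,-0.075,0.095,-0.1,0,0,26],[250,-0.095,0.12,-0.1,0,0,33],[250,-0.103,0.129,-0.1,0,0,36.5],[250,-0.103,0.129,-0.1,0,0,36.5],[250,-0.103,0.129,-0.06,0,0,36.5],[250,-0.103,0.129,-0.05,0,0,36.5],[250,-0.103,0.129,-0.05,0,0,36.5]]}}

```text
time: 27.5
eef_pos: [0.6198, 0.008, 0.0669]
tool_rot: [[-0.001, 1.0, -0.005], [1.0, 0.001, 0.002], [0.002, -0.005, -1.0]]
ft_force: [-0.5, 0.1, -1.6]
width: 0.007
```

```bash
python3 - <<'E'
from h import *
im=cams.get_image('wrist'); cv2.imwrite('pics/w9.png',im['pixels'])
E
python3 plan.py 622,8,27.5,90
```

```text
t 27.55 pos [620.9   7.8  68.5] th 90.0 w 0.0072 F [-0.6 -0.3 -1.9] q1,q6 [-0.18 -0.18]
622,8,27.5,90 -> [0.0001, 0.0012, 0.041, -0.12, -0.07, 0.03]
```

View pics/w9.png

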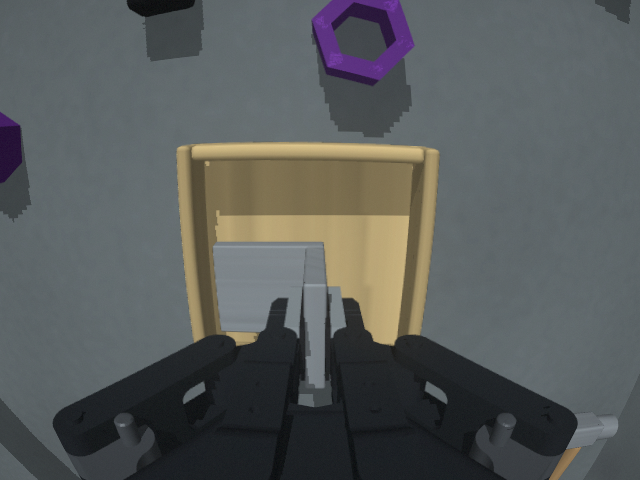

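The cleat is over the box, clear of the walls. Lower it.

{"api": "play_rows", "payload": {"rows": [[250,0,0.001,0.015,0,0,0],[250,0,0.001,0.03,0,0,0],[250,0,0.001,0.038,0,0,0],[250,0,0.001,0.041,0,0,0],[250,0,0.001,0.041,0,0,0],[250,0,0.001,0.041,0,0,0]]}}

```text
time: 28.15
eef_pos: [0.6229, 0.0077, 0.0281]
tool_rot: [[0.0, 1.0, 0.001], [1.0, -0.0, 0.001], [0.001, 0.001, -1.0]]
ft_force: [-0.2, 0.4, -2.0]
width: 0.007
```

```bash
python3 plan.py 622,8,27,90
```

```text
t 28.15 pos [622.9   7.7  28.1] th 90.0 w 0.007 F [-0.2  0.4 -2. ] q1,q6 [-0.18 -0.18]
622,8,27,90 -> [0.0003, -0.0009, 0.0011, 0.03, -0.04, -0.0]
```

{"api": "play_rows", "payload": {"rows": [[250,0,0,0.001,0,0,0],[250,0,0,0.001,0,0,0],[215,0,0,0.001,0,0,0],[185,0,0,0.001,0,0,0],[175,0,0,0.001,0,0,0],[175,0,0,0.001,0,0,0],[175,0,0,-0.02,0,0,0],[175,0,0,-0.06,0,0,0],[175,0,0,-0.1,0,0,0],[175,0,0,-0.14,0,0,0],[175,0,0,-0.17,0,0,0],[175,0,0,-0.17,0,0,0]]}}

```text
time: 29.35
eef_pos: [0.624, 0.0075, 0.2019]
tool_rot: [[0.0, 1.0, 0.008], [1.0, -0.0, -0.0], [-0.0, 0.008, -1.0]]
ft_force: [-0.5, -0.6, 0.3]
width: 0.0271
```

```bash
python3 - <<'E'
from h import *
im=cams.get_image('wrist'); cv2.imwrite('pics/w10.png',im['pixels'])
for c in ['top','scene']:
    im=cams.get_image(c); cv2.imwrite(f'pics/{c}1.png',im['pixels'])
    for n in N:
        for r in cams.masks_of(n,im)[:2]:
            p=world(im,r['mask'])
            if len(p): print(c,n,round(r['score'],2),np.round(r['location']),(np.median(p,0)*1e3).round(),'ztop',np.percentile(p[:,2],95).round(3))
E
python3 plan.py
```

```text
top long_wedge 0.87 [165. 233.] [478. 370.  22.] ztop 0.031
top large_nut 0.8 [461. 240.] [ 467. -356.   27.] ztop 0.034
top large_nut 0.69 [170. 328.] [239. 359.  23.] ztop 0.03
top small_nut 0.65 [480. 238.] [ 465. -413.   23.] ztop 0.029
top steel_tray 0.73 [150. 227.] [494. 415.   7.] ztop 0.028
top round_pan 0.72 [470. 242.] [ 463. -391.    7.] ztop 0.026
top round_pan 0.68 [150. 230.] [494. 416.   7.] ztop 0.027
top wood_box 0.71 [332. 195.] [573. -45.  30.] ztop 0.042
top tape 0.72 [245. 214.] [530. 174.  27.] ztop 0.031
top magnet 0.58 [384. 213.] [ 529. -170.   16.] ztop 0.032
scene long_wedge 0.69 [462. 192.] [481. 370.  18.] ztop 0.028
scene short_wedge 0.61 [443. 179.] [424. 359.  18.] ztop 0.028
scene large_nut 0.84 [154. 359.] [ 473. -357.   26.] ztop 0.031
scene large_nut 0.66 [445. 288.] [646. 129.  19.] ztop 0.025
scene small_nut 0.61 [120. 378.] [ 471. -414.   21.] ztop 0.026
scene angle_cleat 0.81 [382. 304.] [624.   4.  21.] ztop 0.058
scene steel_tray 0.78 [460. 186.] [470. 396.   7.] ztop 0.025
scene round_pan 0.98 [132. 373.] [ 466. -390.    6.] ztop 0.024
scene wood_box 0.62 [386. 318.] [627.   7.  13.] ztop 0.035
scene tape 0.89 [419. 244.] [540. 170.  24.] ztop 0.028
scene magnet 0.58 [272. 330.] [ 538. -174.   16.] ztop 0.032
scene magnet 0.21 [459. 189.] [466. 395.   7.] ztop 0.025
t 30.5 pos [622.5   7.7 197.2] th 90.0 w 0.027 F [-0.3 -0.7  0.5] q1,q6 [-0.18 -0.18]
```

View pics/w10.png

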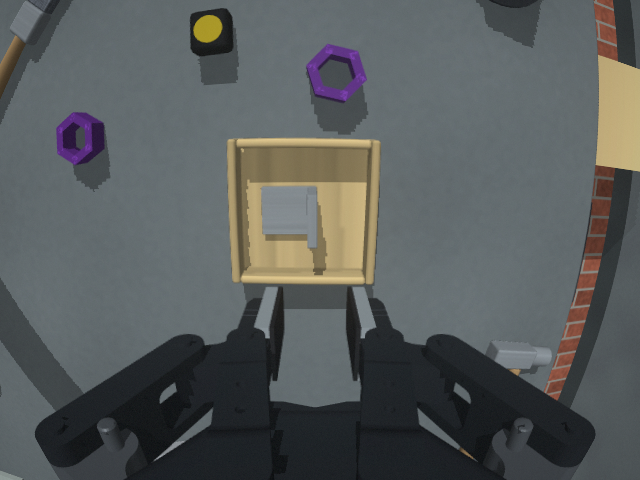

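View pics/scene1.png

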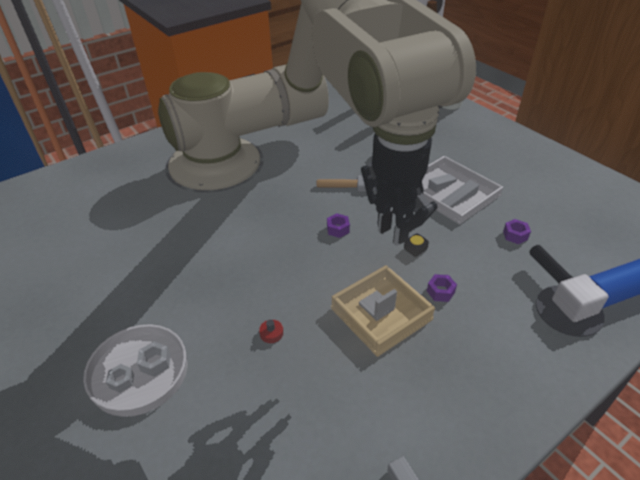

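Everything is in place: the cleat in the box, the wedges in the tray, the nuts in the pan, and the gripper clear.

```bash
python3 -c "
from bench import job; print(job.close_job())"
```

```text
the job is handed in; nothing more can be done
None
```

All five pieces are in their trays, and I handed the job in at about 30.5 s of the 122 s allowed; no verdict was reported.

- **Wedges:** both lie flat and parallel in the rectangular tray, about 60 mm apart. In the last check their tops were about 28 mm above the bench, against 29 mm expected when they rest on the floor (top camera: 31 mm for the long wedge).
- **Nuts:** both grey nuts lie flat and apart in the round pan, about 30 mm either side of its centre. The purple look-alikes were left alone.
- **Cleat:** it sits upright in the plywood box, with its top at 58 mm as expected.
- **Bystanders:** in the top camera the tape measure and magnet were within about 2 mm of where they started. The scene camera put them up to about 7 mm off, but the before and after figures were calculated differently, and nothing touched them.
- **Missed detections:** the network did not find the short wedge or the cleat in the final top image. Both were found in the scene image and are visible in the pictures I viewed.
- **Forces:** the wrist force reading stayed below about 10 N at the end of every move.

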